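Shim the reference tile in its mounting frame and hold it down flush

ROBOT

A 6-joint arm with a two-finger parallel gripper is mounted at the origin on the work surface. World frame = base frame: x ahead of the robot, y to its left, z up, the work surface at z = 0. Lengths are in m, angles in rad, forces in N, time in s.
With the tool pointing down it reaches from about 0.35 to 0.875 m from the base axis. Payload 4.2 kg.
Tool frame: the origin (TCP) lies on the centre line of the jaws, within the pads' length; the fingertips stand ahead of it and the grasp point (between the pads) lies 8 mm behind it (arm.finger_overhang is the z of the fingertips in the tool frame, in m); z points along the fingers, y is the direction in which the jaws open and shut (so a half turn about z gives the same grasp; the last joint's range is limited). The gripper opens to 85 mm and grips with 20 to 120 N. Pads are 22 mm wide; open, the fingers measure 114 mm over their backs; the gripper's body (76 mm by 85 mm) begins 54 mm behind the grasp point. The pads swing forward as they close: fully open they stand 13 mm farther back than shut.
Start: joints at [1.491, 0.385, 0.008, 0, -1.194, -0.259], TCP at [0.208, 0.589, 0.212] pointing down, gripper open.
Joint ranges: [-3.14, 3.14], [-1.21, 2.06], [-1.07, 1.41], [-3.16, 2.05], [-2.99, -0.16], [-3.1, 3.1]. Speed limits (rad/s): [2.79, 2.79, 3.14, 3.14, 3.14, 3.14].

INTERFACE

Orientations are given as a unit quaternion [x, y, z, w].
In Python, from cell import arm, fingers, cams, workorder gives the robot as it stands. Calls block until the motion is done:
- arm.move_ptp(position, orientation): joint-space move of the TCP to a pose.
- arm.movel(position, attitude=None, feed=0.15, contact_N=None): straight line of the TCP; attitude=None keeps the orientation; feed is the mean speed in m/s. With contact_N (N) it stops when the force on the tool has changed by that much, and returns True; else False.
- arm.goto_joints(angles): joint-space move.
- fingers.command_gripper(opening, newtons=None): finger opening in m; newtons is the grip in N (None keeps the last); returns when the fingers have stopped.
- arm.dwell(seconds).
- arm.ik(position, orientation): joint angles nearest the present ones, or None.
- cams.snapshot(name): name is "scene" or "top"; returns (picture, depth): 480x640x3 uint8, red, green, blue; 480x640 float32, m along the optical axis (not along the pixel's ray), 0 where there is no reading.
- cams.camera_model(name): a dict with "camera_matrix" (3x3 intrinsics, pixels), "k1" (the pictures are not rectified: a ray, as slopes to the right and down, at radius r is drawn at 1 + k1 r^2 times it, then the intrinsics apply), "R" (3x3) and "t" (3): a world point X has camera coordinates R X + t. Camera axes: x right, y down, z forward; pixel columns grow to the right and rows downward; lengths in m; the calibration is good to about 2 mm. A picture is of the moment at which its call begins. camera_model takes no time and is no camera call.
A pose or a line that the arm cannot do raises arm.MotionError and nothing moves.
- workorder.finish_job(): hands the job in, once; it reports no verdict.
Readings, each from a call of its own:
- arm.read_t(): time.
- arm.read_qpos(): joint angles.
- arm.read_qvel(): joint speeds.
- arm.read_joint_efforts(): joint torques, N m.
- arm.read_ee_pos(): TCP position.
- arm.read_eef_rot(): TCP orientation.
- arm.read_ft_force(): force on the tool from outside, world axes, zero at the start.
- arm.read_moment(): the same for the moment, N m.
- arm.read_opening(): finger opening in m.
Only numpy, scipy, OpenCV 4.12 (cv2) and the standard library are available. Lean on these libraries where they do the work, as an engineer would, in place of code of your own. Each camera call takes 0.05 s, during which the arm holds its last target. There are 200 camera calls.

TASK

Take the steel spacer out of its wooden block and slide it all the way down into the gap between the white tile and the row of jaws, at the one jaw where the gap is wide enough for it, with its tab lying on the jaw and not over the tile, and let go of it. Then press the sprung tile down with the fingers until its face is flush with the frame's rim, firmly but without banging the ceramic, and finish while still holding it pressed down. Leave the other things on the bench where they are.

Things in the scene. Friction and masses are not known exactly. Their poses are not given: they have to be found in the camera images.
- frame: grey painted mounting frame fixed on the bench, 170 x 170 mm, 30 mm high; origin at the centre of its underside, z up. Inside, an 8 mm thick, black floor; rims 17 mm wide and 30 mm high on its -y, +x and -x sides; the three jaws stand in a row along its +y side, at x = -44, 0 and +44 mm, outer faces at y = +85 mm. The tile lies between
- tile: white ceramic tile, 130 (x) x 90 (y) x 14 mm, level; origin at the centre of its underside, at x = 0, y = -20 mm of the frame, so its edge towards the jaws is at y = +25 mm. It rides on springs, straight up and down only: free, its underside is 22 mm above the bench (face 6 mm above the rim); flush, 16 mm, on a hard stop. The push needed grows from about 4 N to 8 N at the stop
- jaw_a: plain aluminium jaw fixed on the frame's 8 mm floor, 43.5 mm (x) long, 22 mm high, top level with the frame's rim; 42 mm across: origin at its underside in the middle of its OUTER face, metal from y = 0 to -42 mm; axes parallel to the frame's. Its inner face stands 18 mm from the tile's edge. The three jaws differ only in this and sit in any order
- jaw_b: plain aluminium jaw fixed on the frame's 8 mm floor, 43.5 mm (x) long, 22 mm high, top level with the frame's rim; 53 mm across: origin at its underside in the middle of its OUTER face, metal from y = 0 to -53 mm; axes parallel to the frame's. Its inner face stands 7 mm from the tile's edge. The three jaws differ only in this and sit in any order
- jaw_c: plain aluminium jaw fixed on the frame's 8 mm floor, 43.5 mm (x) long, 22 mm high, top level with the frame's rim; 55 mm across: origin at its underside in the middle of its OUTER face, metal from y = 0 to -55 mm; axes parallel to the frame's. Its inner face stands 5 mm from the tile's edge. The three jaws differ only in this and sit in any order
- block: plywood block fixed on the bench, 70 x 70 x 26 mm, with one slot 35 mm (x) x 17.5 mm (y), 22 mm deep, in the middle of its top, in which the spacer stands; origin at the centre of its underside
- spacer: loose steel spacer, 68 mm tall, about 0.12 kg, upright in the block, axes parallel to the block's; origin at the centre of its foot, z up. Tongue 30 (x) x 14 (y) mm, z = 0 to 27 mm, lower edges rounded 3 mm; flat tab on the +y side only, y = 7 to 23, z = 22 to 27 mm; grip 24 (x) x 12 (y) mm, z = 27 to 68 mm. Fully down it stands on the frame's floor and its tab just meets the jaw's top
- tab_end (a point): the outer upper edge of the spacer's tab: at y = +23 mm, z = 27 mm of the spacer, shows which way the tab points
- screwdriver: screwdriver, 160 mm, lying between the frame and the block; not part of the job, origin at its underside, on the bench
- slide_box: grey and white slide box, 92 x 77 x 34 mm; not part of the job, origin at its underside, on the bench
- dish: clear shallow dish, 90 mm across, 15 mm high; not part of the job, origin at its underside, on the bench
- jar: jar, 60 mm across, 70 mm high; not part of the job, origin at its underside, on the bench
- eyepiece: black eyepiece, 38 mm across, 45 mm high; not part of the job, origin at its underside, on the bench
- objective: steel microscope objective, 32 mm across, 46 mm high; not part of the job, origin at its underside, on the bench
- tip_tray: white divided tray, 120 x 80 x 45 mm; not part of the job, origin at its underside, on the bench
- mug: white mug, 76 mm across, 90 mm high; not part of the job, origin at its underside, on the bench

How it is judged:
By the outcome, as a careful person would: the job done as asked, in the order asked, and still so for the second after the job is handed in, while the arm keeps its last pose, push and grip.
It also fails if it takes over 45 s, if anything falls off the work surface, if the arm or the gripper's body presses on something with over 40 N, if the wrist force passes 120 N, or if a joint passes its speed limit or range.

## Working session

There is one attempt and no reset: what is moved stays moved. The work goes in short steps, each a Python script; the robot and the scene stay as the last script left them, time stands still between calls to the robot, and variables do not carry over. Pictures are saved under pics/ and viewed, about 8 in all and at most 12, crops included, and the job is handed in when it is done.

```bash
mkdir -p pics; ls; cat > h.py <<'E'
import numpy as np, cv2
from cell import arm, fingers, cams, workorder
def snap(n, f):
    p,d=cams.snapshot(n); cv2.imwrite(f'pics/{f}.png',p[:,:,::-1]); np.save(f'pics/{f}.npy',d); return p,d
def ray(n,uv):
    m=cams.camera_model(n);K=np.array(m['camera_matrix']);uv=np.atleast_2d(np.array(uv,float))
    s=np.c_[(uv[:,0]-K[0,2])/K[0,0],(uv[:,1]-K[1,2])/K[1,1]]
    q=s.copy()
    for _ in range(20): q=s/(1+m['k1']*(q**2).sum(1,keepdims=True))
    R=np.array(m['R']);t=np.array(m['t'])
    return -R.T@t, np.c_[q,np.ones(len(q))]@R
def onplane(n,uv,z):
    c,d=ray(n,uv); return c+d*((z-c[2])/d[:,2])[:,None]
def bydepth(n,uv,dep):
    c,d=ray(n,uv); return c+d*np.atleast_1d(dep)[:,None]
def proj(n,X):
    m=cams.camera_model(n);K=np.array(m['camera_matrix'])
    c=np.atleast_2d(X)@np.array(m['R']).T+np.array(m['t']); s=c[:,:2]/c[:,2:]
    s=s*(1+m['k1']*(s**2).sum(1,keepdims=True)); return s*[K[0,0],K[1,1]]+[K[0,2],K[1,2]]
E
python3 - <<'E'
from h import *
for n in('top','scene'):
    snap(n,n+'0'); m=cams.camera_model(n); print(n,np.array(m['camera_matrix']).tolist(),m['k1'],np.array(m['R']).round(3).tolist(),m['t'])
print(arm.read_t(),arm.finger_overhang,arm.read_eef_rot())
E
```

```text
pics
top [[433.0024720261152, 0.0, 329.75052823320783], [0.0, 433.0024720261152, 238.91853203885293], [0.0, 0.0, 1.0]] -0.03883921478343764 [[-0.03, -0.999, 0.018], [-0.996, 0.028, -0.087], [0.087, -0.021, -0.996]] [0.06215034 0.59139007 0.9696182 ]
scene [[511.63258751448836, 0.0, 315.07785369988596], [0.0, 511.63258751448836, 238.18206803566275], [0.0, 0.0, 1.0]] 0.026381969377896965 [[0.879, 0.477, -0.014], [0.265, -0.512, -0.817], [-0.397, 0.714, -0.576]] [-0.53983745 -0.07711352  1.59304944]
0.1 0.011 [ 9.85674092e-01 -1.68658248e-01 -9.53075069e-05  9.84919985e-04]
```

View pics/top0.png

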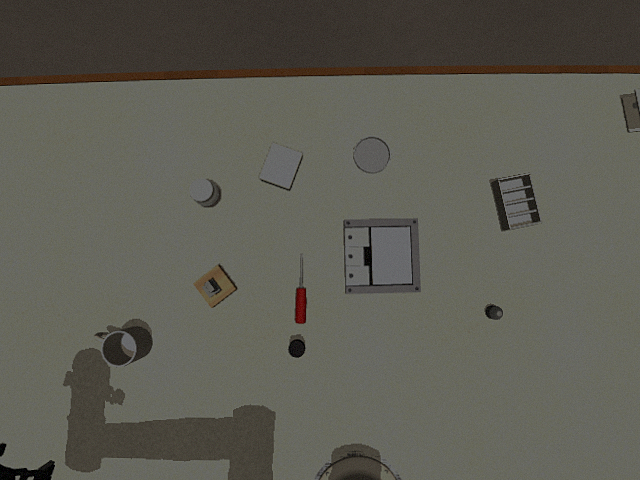

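View pics/scene0.png

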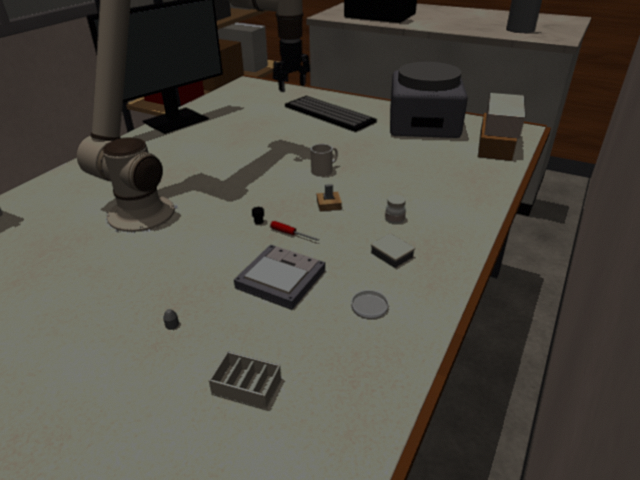

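The top view shows the frame centred at about (382,256), with its jaws on the left (+y) side. The wide black gap is at the middle jaw, (367,256). The block is at (215,286), rotated, and the screwdriver lies between the two. Next I'll measure the block and frame and enlarge both.

```bash
python3 - <<'E'
from h import *
p=cv2.imread('pics/top0.png');d=np.load('pics/top0.npy')
a=cv2.resize(p[255:315,185:245],(400,400),interpolation=cv2.INTER_CUBIC)
b=cv2.resize(p[210:300,338:428],(400,400),interpolation=cv2.INTER_CUBIC)
q=cv2.imread('pics/scene0.png');c=cv2.resize(q[175:215,305:355],(400,320),interpolation=cv2.INTER_CUBIC);c=cv2.copyMakeBorder(c,0,0,0,0,0)
e=cv2.resize(q[240:310,230:330],(400,280),interpolation=cv2.INTER_CUBIC)
o=np.zeros((600,800,3),np.uint8);o[:300,:400]=cv2.resize(a,(400,300));
o=np.zeros((720,800,3),np.uint8);o[:400,:400]=a;o[:400,400:]=b;o[400:720,:400]=c;o[400:680,400:]=e
o=cv2.convertScaleAbs(o,alpha=1.6);cv2.imwrite('pics/c1.png',cv2.resize(o,(666,600)))
hsv=cv2.cvtColor(p,cv2.COLOR_BGR2HSV)
# block: saturated orange
m=cv2.inRange(hsv,(5,70,40),(25,255,255));m[:100]=0
m=cv2.morphologyEx(m,cv2.MORPH_CLOSE,np.ones((5,5)))
for ct in cv2.findContours(m,0,2)[0]:
    if cv2.contourArea(ct)>150 and abs(ct[:,0].mean(0)-[215,286]).max()<30:
        r=cv2.minAreaRect(ct);print('block',r)
        P=onplane('top',cv2.boxPoints(r),.026);print(P.round(4).tolist(),P.mean(0),np.linalg.norm(np.roll(P,1,0)-P,axis=1),np.degrees(np.arctan2(*(P[1]-P[0])[[1,0]])))
# depth points around block
vv,uu=np.mgrid[255:315,185:245];X=bydepth('top',np.c_[uu.ravel(),vv.ravel()],d[255:315,185:245].ravel())
for lo,hi in((.02,.032),(.055,.08)):
    S=X[(X[:,2]>lo)&(X[:,2]<hi)];print(lo,len(S),S.mean(0) if len(S) else '')
    if len(S)>4:
        r=cv2.minAreaRect(S[:,:2].astype(np.float32)*1000);print(r)
# frame
vv,uu=np.mgrid[205:305,330:435];X=bydepth('top',np.c_[uu.ravel(),vv.ravel()],d[205:305,330:435].ravel())
S=X[(X[:,2]>.024)&(X[:,2]<.045)];print('frame',len(S),S.mean(0),cv2.minAreaRect(S[:,:2].astype(np.float32)*1000))
# tile bright
g=p[210:300,338:428].min(2); 
print('gray',np.percentile(g,[5,25,50,75,95]))
t=(g>0.85*np.percentile(g,92)).astype(np.uint8)
n,l,s,cc=cv2.connectedComponentsWithStats(t)
for i in range(1,n):
    if s[i,4]>100:
        ct=cv2.findContours((l==i).astype(np.uint8),0,2)[0][0]+[338,210]
        r=cv2.minAreaRect(ct);P=onplane('top',cv2.boxPoints(r),.036);print('tile?',r,P.mean(0),np.linalg.norm(np.roll(P,1,0)-P,axis=1),np.degrees(np.arctan2(*(P[1]-P[0])[[1,0]])))
E
```

```text
block ((214.92002868652344, 285.55999755859375), (31.199996948242188, 32.79999542236328), 53.13010025024414)
[[0.5013, 0.36, 0.026], [0.5443, 0.2999, 0.026], [0.4865, 0.258, 0.026], [0.4439, 0.3179, 0.026]] [0.49401917 0.30894449 0.026     ] [0.07120199 0.07390007 0.07144249 0.07356105] -54.385724595749096
0.02 813 [0.49428791 0.30899041 0.02689875]
((493.91265869140625, 310.18267822265625), (70.56370544433594, 71.3409423828125), 35.83740234375)
0.055 84 [0.49386645 0.30885019 0.07019551]
((493.9783630371094, 310.0182800292969), (24.638050079345703, 12.551193237304688), 36.58403778076172)
frame 5141 [ 0.55236931 -0.07351106  0.03305858] ((552.5160522460938, -73.00825500488281), (170.9047088623047, 170.1890106201172), 89.57134246826172)
gray [ 38.95  78.    97.   103.   107.  ]
tile? ((382.5, 254.5), (89.0, 89.0), 90.0) [ 0.5539572  -0.07395161  0.036     ] [0.20200607 0.20493987 0.20321385 0.20137708] -91.50087632695072
tile? ((390.9944152832031, 255.33352661132812), (55.96892166137695, 38.94504165649414), 88.09085083007812) [ 0.55098917 -0.09292388  0.036     ] [0.12711864 0.08946628 0.12750136 0.08849777] -89.65206455031377
tile? ((356.5, 256.0), (56.0, 23.0), 90.0) [ 0.55176618 -0.01428382  0.036     ] [0.1270373  0.05255205 0.12719794 0.05197957] -91.57527185327363
```

View pics/c1.png

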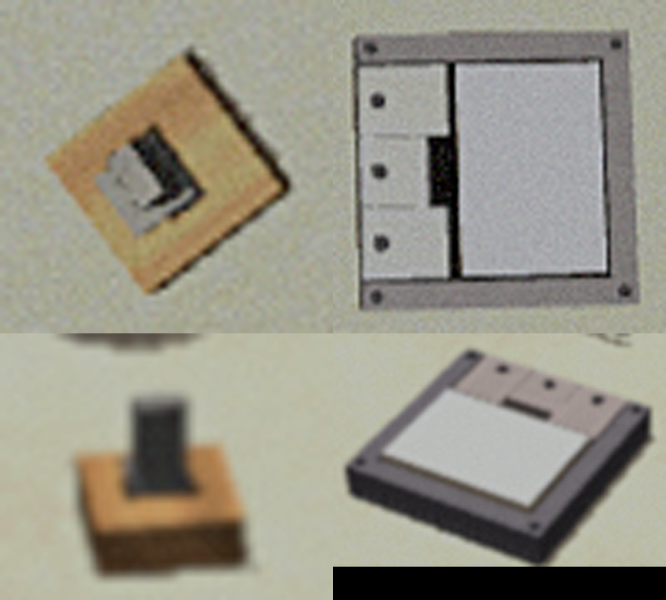

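The frame centre is at about (0.5525, -0.073) with yaw near 0, and its sizes match at 170 x 170 and 127 x 89. The block and spacer are at (0.494, 0.309) with yaw near 36°. The tab points lower-left in the picture (world -x, +y), which is the spacer's +y at that yaw. I'll grasp across the 12 mm sides, lift, and hover over the gap.

```bash
cat >> h.py <<'E'
def down(deg): a=np.radians(deg)/2; return [np.cos(a),np.sin(a),0,0]
E
python3 - <<'E'
from h import *
d=np.load('pics/top0.npy')
vv,uu=np.mgrid[255:315,185:245];X=bydepth('top',np.c_[uu.ravel(),vv.ravel()],d[255:315,185:245].ravel())
a=np.radians(36);L=(X[:,:2]-[.494,.3095])@np.array([[np.cos(a),-np.sin(a)],[np.sin(a),np.cos(a)]])
S=(X[:,2]>.0295)&(X[:,2]<.035);print('tab local mean (expect y>0)',S.sum(),L[S].mean(0))
fingers.command_gripper(.05)
o=down(36)
arm.move_ptp([.494,.3095,.13],o)
print(arm.movel([.494,.3095,.048],feed=.08,contact_N=8),arm.read_ee_pos())
fingers.command_gripper(0,50)
print('open',arm.read_opening(),arm.read_ft_force(),arm.read_ee_pos())
arm.movel([.494,.3095,.14],feed=.1)
print('open',arm.read_opening(),arm.read_ft_force())
arm.move_ptp([.5525,-.039,.14],down(0))
arm.movel([.5525,-.039,.106],feed=.08)
print(arm.read_ee_pos(),arm.read_opening(),arm.read_t(),arm.read_ft_force())
snap('top','top1');snap('scene','scene1')
p=cv2.imread('pics/top1.png');q=cv2.imread('pics/scene1.png')
b=cv2.resize(p[200:310,318:428],(400,400),interpolation=cv2.INTER_CUBIC)
e=cv2.resize(q[210:310,230:330],(400,400),interpolation=cv2.INTER_CUBIC)
cv2.imwrite('pics/c2.png',cv2.convertScaleAbs(np.hstack([b,e]),alpha=1.6))
E
```

```text
tab local mean (expect y>0) 104 [-0.00184312  0.00583064]
False [0.49437391 0.30985101 0.0486103 ]
open 0.009754215986565238 [-0.38491798 -0.2602375   2.96219977] [0.49426355 0.3097256  0.04858078]
open 0.009830471244632254 [ 0.55575853  0.17509226 -2.02070352]
[ 0.55277723 -0.03872401  0.10600627] 0.009793108128909189 6.6333 [ 0.02219034  1.17729141 -1.77072316]
```

View pics/c2.png

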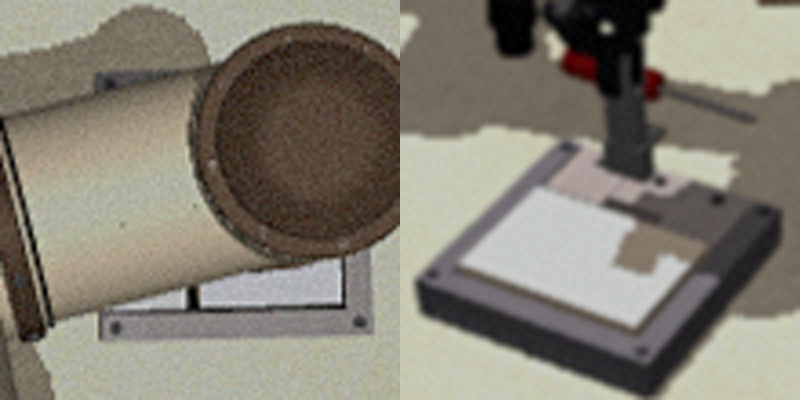

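The spacer is held upright, with its tab towards the jaws in the scene crop at about (655,130). The wide gap is just below and in front of the foot. I'll check the held spacer's position against the gap using scene depth, at no robot cost.

```bash
python3 - <<'E'
from h import *
d=np.load('pics/scene1.npy');q=cv2.imread('pics/scene1.png')
vv,uu=np.mgrid[210:300,340-110:330];X=bydepth('scene',np.c_[uu.ravel(),vv.ravel()],d[210:300,230:330].ravel())
# tongue/grip: -y face expected at y=-.046 (tongue), x .538-.568
for lo,hi in((.058,.066),(.066,.074),(.074,.082),(.082,.09)):
    S=X[(X[:,2]>lo)&(X[:,2]<hi)&(abs(X[:,0]-.5525)<.04)&(X[:,1]>-.07)&(X[:,1]<0)]
    print(lo,len(S),np.percentile(S,[5,50,95],axis=0).round(4).tolist() if len(S) else '')
# frame in scene0 by depth
d=np.load('pics/scene0.npy')
X=bydepth('scene',np.c_[uu.ravel(),vv.ravel()],d[210:300,230:330].ravel())
S=X[(X[:,2]>.027)&(X[:,2]<.045)]; print('frame by scene',len(S),cv2.minAreaRect(S[:,:2].astype(np.float32)*1000),'z',np.median(S[:,2]))
vv,uu=np.mgrid[240:320,220:340];X=bydepth('scene',np.c_[uu.ravel(),vv.ravel()],d[240:320,220:340].ravel())
S=X[(X[:,2]>.026)&(X[:,2]<.045)]; print('frame by scene',len(S),cv2.minAreaRect(S[:,:2].astype(np.float32)*1000),'z',np.median(S[:,2]))
T=S[S[:,2]>.0335];print('tile',len(T),np.median(T,0),cv2.minAreaRect(T[:,:2].astype(np.float32)*1000))
# gap centroid: dark hole below 26mm in top0
d=np.load('pics/top0.npy');vv,uu=np.mgrid[205:305,330:435];X=bydepth('top',np.c_[uu.ravel(),vv.ravel()],d[205:305,330:435].ravel())
G=X[(X[:,2]<.02)&(abs(X[:,0]-.5525)<.06)&(X[:,1]>-.06)&(X[:,1]<0)];print('hole',len(G),np.percentile(G,[5,50,95],axis=0).round(4).tolist())
E
```

```text
0.058 14 [[0.5418, -0.045, 0.062], [0.5606, -0.043, 0.0647], [0.5695, -0.0334, 0.0652]]
0.066 32 [[0.5408, -0.0459, 0.0661], [0.5618, -0.0433, 0.0697], [0.5699, -0.0319, 0.0731]]
0.074 30 [[0.5421, -0.0468, 0.075], [0.5568, -0.0443, 0.078], [0.5698, -0.0376, 0.0809]]
0.082 58 [[0.5419, -0.0452, 0.0824], [0.5647, -0.0401, 0.0869], [0.5705, -0.017, 0.0893]]
frame by scene 2770 ((519.3326416015625, -0.5744476318359375), (224.65316772460938, 377.0488586425781), 25.57864761352539) z 0.031789937569565996
frame by scene 2807 ((554.2067260742188, -73.1983871459961), (174.94296264648438, 175.2800750732422), 89.30364990234375) z 0.031332601532570115
tile 1077 [ 0.55681961 -0.09488607  0.03555877] ((561.7793579101562, -69.20215606689453), (158.361328125, 143.07032775878906), 2.0127012729644775)
hole 215 [[0.5007, -0.0491, 0.0055], [0.5517, -0.0439, 0.0089], [0.5916, -0.0333, 0.0124]]
```

The tongue face measures y ≈ -0.0455, which puts its centre near -0.0385, and the gap centre is near -0.039. These agree, so I'll lower it slowly under force watch.

```bash
python3 - <<'E'
from h import *
arm.movel([.5525,-.039,.090],down(-.4),feed=.05)
c=arm.movel([.5525,-.039,.048],down(-.4),feed=.02,contact_N=4)
p=arm.read_ee_pos();print(c,p,'foot z~',p[2]-.0446,arm.read_ft_force(),arm.read_moment(),arm.read_opening(),arm.read_t())
E
```

```text
True [ 0.55257197 -0.03909692  0.05252896] foot z~ 0.007928958703149483 [-0.52225101  0.55124059  3.81864482] [ 0.02645933  0.16870067 -0.01212875] 0.009780980859136175 8.8667
```

It went straight in, with the foot at z = 8 mm (the floor). I'll release, back off, move aside and look.

```bash
python3 - <<'E'
from h import *
arm.movel([.5525,-.039,.0505],feed=.02,contact_N=6); print(arm.read_ee_pos(),arm.read_ft_force())
fingers.command_gripper(.04)
arm.movel([.5525,-.039,.15],feed=.08)
fingers.command_gripper(0,30)
arm.move_ptp([.45,-.28,.2],down(0))
_,d=snap('top','top2');snap('scene','scene2');print(arm.read_t(),arm.read_opening(),arm.read_ft_force())
p=cv2.imread('pics/top2.png');q=cv2.imread('pics/scene2.png')
b=cv2.resize(p[200:310,328:438],(400,400),interpolation=cv2.INTER_CUBIC)
e=cv2.resize(q[215:315,230:330],(400,400),interpolation=cv2.INTER_CUBIC)
cv2.imwrite('pics/c3.png',cv2.convertScaleAbs(np.hstack([b,e]),alpha=1.6))
vv,uu=np.mgrid[205:305,330:435];X=bydepth('top',np.c_[uu.ravel(),vv.ravel()],d[205:305,330:435].ravel())
S=X[(X[:,2]>.06)&(X[:,2]<.1)];print('spacer top',len(S),np.median(S,0),cv2.minAreaRect(S[:,:2].astype(np.float32)*1000) if len(S) else '')
E
```

```text
[ 0.55325676 -0.03912512  0.05253022] [-2.71393804  0.23807577 10.55045072]
12.5167 -0.00018877134638302476 [-0.22575736 -0.64574558  0.02334578]
spacer top 70 [ 0.55333296 -0.03651023  0.07619301] ((553.1683349609375, -36.93436050415039), (11.80349349975586, 21.885671615600586), 88.12445068359375)
```

View pics/c3.png

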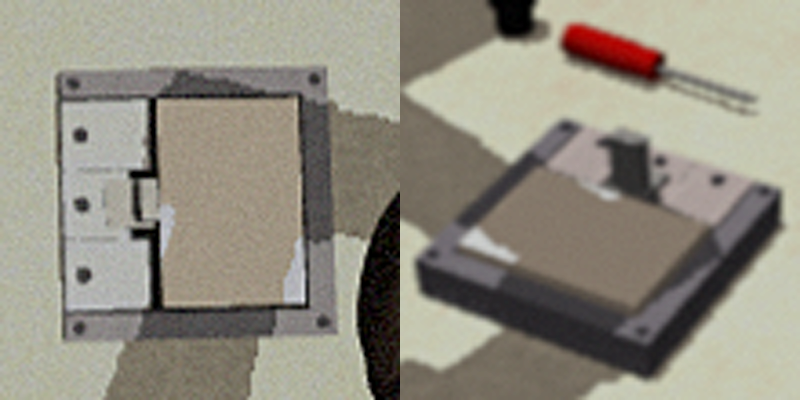

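The spacer is fully down: its top is at 76.2 mm against 76 expected. Its tab lies on the middle jaw (crop px 115,203) and is clear of the tile. Next is the press at the tile centre with closed fingers, slowly.

```bash
python3 - <<'E'
from h import *
x,y=.5525,-.093
arm.move_ptp([x,y,.1],down(0))
arm.movel([x,y,.056],feed=.05)
print('pre',arm.read_ee_pos(),arm.read_ft_force())
c=arm.movel([x,y,.042],feed=.01,contact_N=2.5);p=arm.read_ee_pos();print('touch',c,p,'tip',p[2]-.011,arm.read_ft_force())
z0=p[2]
c=arm.movel([x,y,z0-.010],feed=.006,contact_N=14);p=arm.read_ee_pos();print('press',c,p,'tip',p[2]-.011,arm.read_ft_force())
arm.dwell(.5);print(arm.read_ee_pos(),arm.read_ft_force(),arm.read_t())
E
```

```text
pre [ 0.55281051 -0.0929499   0.0562724 ] [-0.08584733  0.4774372   0.29420451]
touch False [ 0.5525244  -0.09300904  0.0420797 ] tip 0.031079695485215265 [ 0.33894055 -0.08912812  0.2076352 ]
press False [ 0.55252297 -0.09297195  0.03212647] tip 0.021126470140449324 [ 0.36952848 -0.43124868  0.35612976]
[ 0.55253568 -0.09299691  0.03210937] [-0.06358644  0.01842372 -0.69138013] 18.3333
```

The tip reads 21 mm with no force, which is unexpected. I'll look before going further.

```bash
python3 - <<'E'
from h import *
_,d=snap('scene','scene3');snap('top','top3')
p=cv2.imread('pics/top3.png');q=cv2.imread('pics/scene3.png')
b=cv2.resize(p[200:310,328:438],(400,400),interpolation=cv2.INTER_CUBIC)
e=cv2.resize(q[205:305,230:330],(400,400),interpolation=cv2.INTER_CUBIC)
cv2.imwrite('pics/c4.png',cv2.convertScaleAbs(np.hstack([b,e]),alpha=1.6))
d0=np.load('pics/scene0.npy')
for w in([.52,-.12],[.50,-.08],[.59,-.12],[.60,-.06],[.55,-.15]):
    u,v=proj('scene',[*w,.036])[0].round().astype(int)
    for dd in(d0,d):
        print(w,bydepth('scene',[[u,v]],np.median(dd[v-1:v+2,u-1:u+2]))[0].round(4),end=' ')
    print()
print(arm.read_opening(),arm.read_qpos(),arm.read_eef_rot())
E
```

```text
[0.52, -0.12] [ 0.52   -0.1192  0.0359] [0.52, -0.12] [ 0.5198 -0.1189  0.0357] 
[0.5, -0.08] [ 0.4993 -0.0789  0.0353] [0.5, -0.08] [ 0.4998 -0.0796  0.0361] 
[0.59, -0.12] [ 0.591  -0.1204  0.0352] [0.59, -0.12] [ 0.5904 -0.1195  0.0344] 
[0.6, -0.06] [ 0.6015 -0.0602  0.0368] [0.6, -0.06] [ 0.6003 -0.0582  0.035 ] 
[0.55, -0.15] [ 0.5447 -0.1442  0.0286] [0.55, -0.15] [ 0.5452 -0.1447  0.0292] 
9.133280027931974e-05 [ 1.22450741e-01  4.71211299e-01 -3.71895152e-01 -7.49011481e-07
 -7.27679249e-01  1.44832212e+00] [ 1.00000000e+00 -1.20133078e-05  5.24311828e-06 -8.96293694e-07]
```

View pics/c4.png

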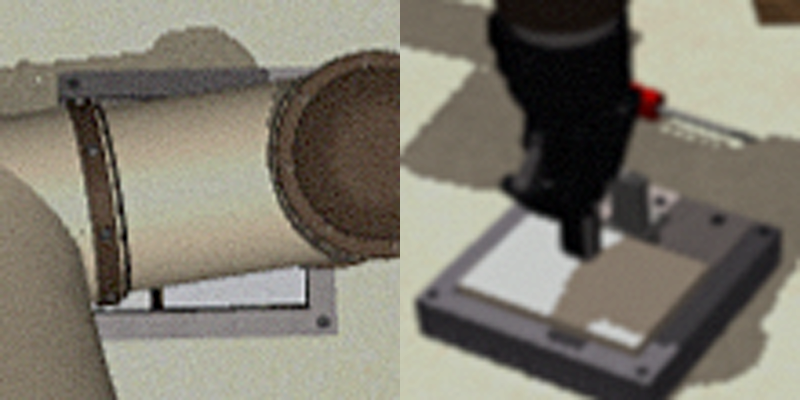

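The tile is untouched: its face is still at 36 mm, and the fingertips at crop (580,255) hang just over it. So the shut tips sit shorter than the overhang suggests. The gripper body is still clear of the spacer, so I'll check the tip height in the image and then keep lowering under force watch.

```bash
python3 - <<'E'
from h import *
d=np.load('pics/scene3.npy')
for z in(.02,.03,.04,.05): print(z,proj('scene',[.5525,-.093,z])[0].round(1))
vv,uu=np.mgrid[255:275,265:285];X=bydepth('scene',np.c_[uu.ravel(),vv.ravel()],d[255:275,265:285].ravel())
S=X[(X[:,2]>.038)&(X[:,2]<.06)];print(len(S),np.percentile(S,[2,50],axis=0).round(4))
x,y=.5525,-.093
c=arm.movel([x,y,.022],feed=.01,contact_N=2.5);p=arm.read_ee_pos();print('touch',c,p,arm.read_ft_force(),arm.read_t())
E
```

```text
0.02 [276.  277.8]
0.03 [275.7 274.7]
0.04 [275.5 271.7]
0.05 [275.3 268.5]
31 [[ 0.5247 -0.1027  0.0382]
 [ 0.5478 -0.0866  0.0508]]
touch False [ 0.55256049 -0.09300805  0.02207577] [ 0.42992112  0.77800762 -0.16838553] 19.5917
```

The image puts the tips about 16 mm behind the nominal TCP, so contact should come near TCP z = 0.020. I'll continue slowly.

```bash
python3 - <<'E'
from h import *
x,y=.5525,-.093
c=arm.movel([x,y,.010],feed=.008,contact_N=2.5);p=arm.read_ee_pos();print('touch',c,p,arm.read_ft_force(),arm.read_t())
_,d=snap('scene','scene4');q=cv2.imread('pics/scene4.png')
cv2.imwrite('pics/c5.png',cv2.convertScaleAbs(cv2.resize(q[190:310,220:340],(600,600),interpolation=cv2.INTER_CUBIC),alpha=1.6))
for w in([.52,-.12],[.50,-.08],[.59,-.12],[.60,-.06]):
    u,v=proj('scene',[*w,.036])[0].round().astype(int)
    print(bydepth('scene',[[u,v]],np.median(d[v-1:v+2,u-1:u+2]))[0].round(4))
E
```

```text
touch True [ 0.55245575 -0.09301904  0.01661442] [-0.30098168  1.15242032  4.315351  ] 20.4
[ 0.5197 -0.1189  0.0356]
[ 0.499  -0.0786  0.035 ]
[ 0.5914 -0.121   0.0358]
[ 0.6002 -0.0581  0.0348]
```

View pics/c5.png

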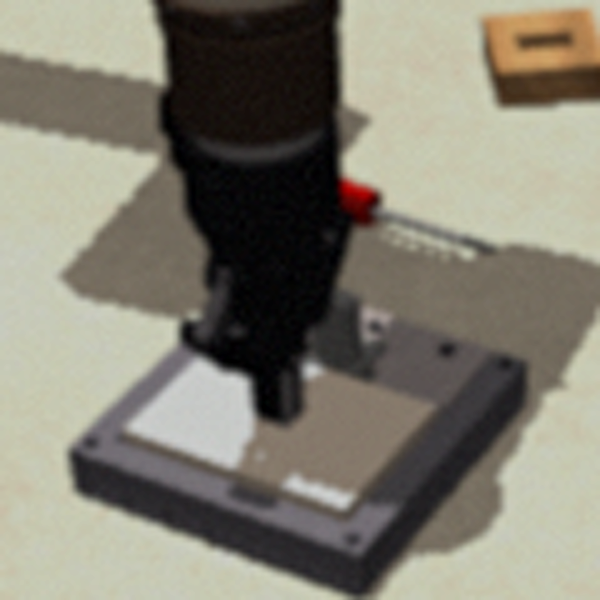

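The fingertips rest on the tile at crop (278,420). The spacer stands behind the gripper, still seated. I'll shift 12 mm away from it for extra body clearance, then press slowly to the hard stop.

```bash
python3 - <<'E'
from h import *
x,y=.5525,-.105
arm.movel([x,-.093,.026],feed=.03);arm.movel([x,y,.026],feed=.03)
arm.movel([x,y,.019],feed=.02)
print('pre',arm.read_ft_force())
c=arm.movel([x,y,.010],feed=.008,contact_N=2.5);z0=arm.read_ee_pos()[2];print('touch',c,z0,arm.read_ft_force())
for dz in(.002,.004,.005):
    c=arm.movel([x,y,z0-dz],feed=.006,contact_N=12);print(c,arm.read_ee_pos()[2]-z0,arm.read_ft_force()[2])
c=arm.movel([x,y,z0-.012],feed=.005,contact_N=10);print('stop',c,arm.read_ee_pos()[2]-z0,arm.read_ft_force())
arm.dwell(.5);print(arm.read_ee_pos()-[0,0,z0],arm.read_ft_force(),arm.read_t())
_,d=snap('scene','scene5')
for w in([.52,-.12],[.50,-.08],[.59,-.12],[.60,-.06]):
    u,v=proj('scene',[*w,.03])[0].round().astype(int)
    print(bydepth('scene',[[u,v]],np.median(d[v-1:v+2,u-1:u+2]))[0].round(4))
q=cv2.imread('pics/scene5.png')
cv2.imwrite('pics/c6.png',cv2.convertScaleAbs(cv2.resize(q[190:310,220:340],(600,600),interpolation=cv2.INTER_CUBIC),alpha=1.6))
E
```

```text
pre [ 0.37192961 -0.04621647 -1.10666756]
touch True 0.016676387566109355 [-0.88636773  0.3819507   4.33075217]
False -0.0017473211619642298 4.81677209729713
False -0.003554805159274657 7.310224229243255
False -0.004463268126204949 7.508298704748827
stop True -0.005310789183062381 [-2.61562821  1.60490407  8.64510297]
[ 0.55258835 -0.10500063 -0.00506249] [-2.00094     0.64981932  7.55404001] 24.8833
[ 0.5199 -0.1199  0.03  ]
[ 0.5533 -0.1519  0.0997]
[ 0.5889 -0.1176  0.0291]
[ 0.6014 -0.0605  0.0306]
```

View pics/c6.png

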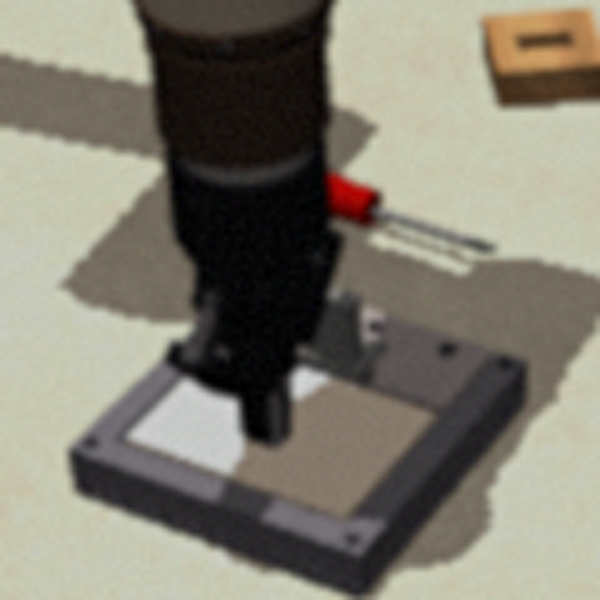

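The face reads about 30 mm, but the force of about 8 N only just matches the stop. I'll step down gently to a firm hold of about 18 N.

```bash
python3 - <<'E'
from h import *
x,y=.5525,-.105
z=arm.read_ee_pos()[2]
for i in range(14):
    z-=.0003
    arm.movel([x,y,z],feed=.004);arm.dwell(.15)
    f=np.mean([arm.read_ft_force()[2] for _ in range(4)]);print(round(z,4),arm.read_ee_pos()[2].round(4),f.round(2))
    if f>17: break
arm.dwell(.6);f=[arm.read_ft_force() for _ in range(3)]
print(f,arm.read_ee_pos(),arm.read_t())
_,d=snap('scene','scene6')
for w in([.52,-.12],[.59,-.12],[.60,-.06],[.58,-.07]):
    u,v=proj('scene',[*w,.03])[0].round().astype(int)
    print(bydepth('scene',[[u,v]],np.median(d[v-1:v+2,u-1:u+2]))[0].round(4))
X=[.5525,-.0435,.07];vv,uu=np.mgrid[225:280,270:310];P=bydepth('scene',np.c_[uu.ravel(),vv.ravel()],d[225:280,270:310].ravel())
S=P[(P[:,1]>-.06)&(P[:,1]<-.02)&(abs(P[:,0]-.5525)<.03)&(P[:,2]>.04)&(P[:,2]<.09)];print('spacer',len(S),np.median(S,0),np.percentile(S[:,2],98))
E
```

```text
0.0113 0.0119 8.04
0.011 0.0117 7.42
0.0107 0.0114 7.73
0.0104 0.0111 8.11
0.0101 0.0109 8.6
0.0098 0.0109 9.58
0.0095 0.0109 11.73
0.0092 0.0109 13.31
0.0089 0.0108 15.09
0.0086 0.0108 17.82
[array([-5.3425772 ,  2.08863725, 16.99283953]), array([-5.3425772 ,  2.08863725, 16.99283953]), array([-5.3425772 ,  2.08863725, 16.99283953])] [ 0.55262521 -0.10502656  0.01081923] 29.5333
[ 0.5191 -0.1189  0.0289]
[ 0.5888 -0.1174  0.0289]
[ 0.6006 -0.0591  0.0292]
[ 0.5814 -0.0713  0.0309]
spacer 109 [ 0.56052679 -0.04198282  0.05889008] 0.07681439862693447
```

The tile hit its hard stop at TCP 0.0109 (travel stopped while the force rose), and the push holds at 17 N. The spacer is still seated, so I'm handing in.

```bash
python3 -c "
from h import *
print(workorder.finish_job())"
```

```text
the job is handed in; nothing more can be done
None
```

I placed the spacer and pressed the tile flush, then handed in the job with the arm still pushing; it reported no verdict.

- **Spacer:** I gripped it across its 12 mm sides, lifted it out of the block and slid it into the gap at the middle jaw. It met the floor at the expected height with 4 N of contact. After I let go, its top measured 76.2 mm (76 expected) and its tab lay on the jaw. A last depth check during the press gave about 77 mm, so it stayed seated.
- **Tile:** I pressed it slowly with the closed fingers. Travel stopped at the hard stop while the push rose from about 8 to 17 N. The face measured 29–31 mm (30 is flush) and I was holding about 17 N down at hand-in. About 5 N of sideways force was also present.
- **Time:** The robot clock read about 29.6 s of the 45 s allowed. I saw nothing else on the bench move in the views I took, but I didn't measure the other items afterwards.

**What disagreed:**
- **Fingertip position:** The shut fingertips were about 19 mm behind the tool point, not the 11 mm ahead that `finger_overhang` gives. My first press therefore stopped in the air, and I found the tile by touch instead.
- **Grip opening:** It read 9.8 mm on the 12 mm grip, but the hold was secure.

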